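# Set a fruit pick in the handled dish and present the plum

### The arm

A 6-joint arm with a two-finger parallel gripper is mounted at the origin on the work surface. World frame = base frame: x ahead of the robot, y to its left, z up, the work surface at z = 0. Lengths are in m, angles in rad, forces in N, time in s.
With the tool pointing down it reaches from about 0.35 to 0.775 m from the base axis. Payload 5.5 kg.
Tool frame: the origin (TCP) lies at the very end of the fingers, on their centre line; the grasp point (between the pads) lies 19 mm behind it; z points along the fingers, y is the line along which they close (so a half turn about z gives the same grasp; the last joint's range is limited). The gripper opens to 85 mm and grips with 20 to 120 N. Pads are 22 mm wide; open, the fingers measure 114 mm over their backs; the gripper's body (76 mm by 85 mm) begins 54 mm behind the grasp point. The pads swing forward as they close: fully open they stand 13 mm farther back than shut.
Start: joints at [-1.27, 0.313, 0.046, 1.304, 0, 1.431], TCP at [0.245, -0.52, 0.231] pointing down, gripper open.
Joint ranges: [-2.76, 2.76], [-0.86, 1.69], [-1.03, 1.26], [-2.2, 2.34], [-1.47, 1.5], [-3.14, 3.14]. Speed limits (rad/s): [2.57, 2.57, 3.14, 3.14, 3.14, 3.14].

### API

Orientations are given as a unit quaternion [w, x, y, z].
In Python, from workcell import env, imaging, ticket gives the robot as it stands. The module is installed in compiled form; this text tells all that it offers.
- The arm moves only by the tool apply_moves, never from a script. Its argument "rows" is a list of rows, each an object with "xyz": the shift along the tool's x, y, z in mm, a list of three; "turn": the turn, a rotation vector about the tool's x, y, z in rad, a list of three; "grip": the opening, from 0 (shut) to 1 (fully open). A call has 1 to 12 rows; each row is the pose to reach, as a shift and turn from the pose commanded when the call began, along the tool's axes at that moment; what a row does not reach only later rows make up. A row lasts 1/12 s, in which the tool goes at most 41.7 mm and 7.16 degrees, less where a joint would pass 70% of its speed; a pose out of reach is approached as far as the arm can. A call with a gripper value outside its range is refused whole. The fingers move at their own pace and stop on an object; "force" is the grip in N (left out, the last holds). Time passes only in rows, so rows that repeat a pose let the fingers close. It gives the time, the measured TCP pose, the force, the opening and the grip force at its end, in the units of the state.
- env.get_state(): the state, without advancing time (a new reading comes with each control period).
- imaging.read_camera(name): name is "side" or "top" or "wrist"; returns a dict with "color" (480x640x3 uint8, blue, green, red), "z_map" (480x640 float32, m along the optical axis (not along the pixel's ray), 0 where there is no reading), "camera_matrix" (3x3 intrinsics, pixels), "view" (4x4, takes a point from world to camera coordinates). Camera axes: x right, y down, z forward; pixel columns grow to the right and rows downward; lengths in m; the calibration is good to about 2 mm. A picture is of the moment at which its call begins.
- ticket.hand_in(): hands the job in; it is judged then, once.
The state is a dict: "clock": time; "joint_pos": joint angles; "qvel": joint speeds; "tau": joint torques, N m; "tcp_pos": TCP position; "orientation": TCP orientation; "wrist_force": force on the tool from outside, world axes, zero at the start; "ft_torque": the same for the moment, N m; "finger_gap": finger opening in m; "grip_force": force on a finger pad.
Only numpy, scipy, OpenCV 4.12 (cv2) and the standard library are available. Lean on these libraries where they do the work, as an engineer would, in place of code of your own. Each camera call takes 0.05 s, during which the arm holds its last target. There are 200 camera calls.

### The job

Pull the fruit pick out of its upright wooden holder, stand it foot down in the little sleeve on the side of the handled steel dish, and let go of it. Then take the dish by its wooden handle bar, lift it straight up about 12 cm, and only then turn it in the air a quarter turn, so that the sleeve points straight across the island, away from the robot and square with the guest's place mat, keeping the dish level and the loose plum at its centre throughout. Finish while still holding the dish up there, level and still, without having touched the plum or shifted anything else on the marble.

Things in the scene. Friction and masses are not known exactly. Their poses are not given: they have to be found in the camera images.
- dish: Loose steel dish, 0.5 kg: round shallow bowl 182 mm across, rim 32 mm high, floor sloping 8 degrees down to the centre. Two rods at its +y and -y rims carry a wooden handle bar over it, along y. An upright sleeve for the pick stands outside the rim at +x. Origin: centre of underside; z up; x points to the sleeve. Starts with the sleeve to the robot's left (world +y) within 17 degrees.
- dish_bar (a point): Centre of the wooden handle bar, 115 mm above the dish's underside, over its centre. The bar is 14 mm thick (along the dish's x: grip across this), 22 mm deep in z, 150 mm long along the dish's y, free underneath (the plum's top is 54 mm lower). Axes as the dish.
- dish_seat (a point): Where the plum's centre lies when it rests in the middle of the dish: on the dish's axis, 30 mm above its underside. Axes as the dish.
- sleeve_mouth (a point): Centre of the sleeve's open top: 115 mm from the dish's centre along its x, 55 mm above its underside. The sleeve is a round tube, outside 25 mm, inside 18 mm, 50 mm deep, standing on the marble with the dish.
- sleeve_floor (a point): Centre of the sleeve's inner floor, 5 mm above the dish's underside, right below the mouth.
- plum_center (a point): Centre of a loose round plum, 40 mm diameter, about 45 g, resting at the centre of the dish; it rolls.
- holder: Heavy upright dark wooden pick holder, loose, round, 48 mm wide at the foot and 44 mm at the top, 70 mm high, with a round hole 18 mm wide and 64 mm deep from the top. Origin: centre of its underside.
- pick_grip (a point): Where to grip the fruit pick: on its axis, 120 mm above its foot, in its upper wooden part, a round rod 12 mm thick from 70 to 160 mm above the foot (160 is the top). Below is a steel rod 8 mm thick with a blunt foot. 30 g; z runs from foot to top. It starts in the holder, leaning loosely up to about 10 degrees, foot on the hole's floor.
- pick_foot (a point): The lower end of the pick, on its axis; axes as the pick.
- mat_edge (a point): Middle of the near edge (towards the robot) of the guest's cork place mat at the far side of the island, fixed, 190 mm (x) by 360 mm (y), 3 mm thick, with a white plate and cutlery on it. Its x points straight across the island, away from the robot.
- ramekin: Bystander: white ramekin bowl, 68 mm across, 38 mm high. Origin: centre of its underside.
- mug: Bystander: blue mug, 78 mm across, 88 mm high, handle at its +y. Origin: centre of its underside.
- jam: Bystander: jam jar, 58 mm across, 85 mm high. Origin: centre of its underside.
- mill: Bystander: dark wooden pepper mill, 56 mm across, 178 mm high. Origin: centre of its underside.
- spoon: Bystander: spoon with a wooden handle and steel bowl lying flat, 220 mm long along its x.
- eggcup: Bystander: white egg cup, 48 mm across, 60 mm high. Origin: centre of its underside.
Things that resemble listed ones, but are neither listed nor needed, are in the scene too. Leave any blue look-alike of the dish alone.

How it is judged:
By the outcome, as a careful person would: the job done as asked, in the order asked, and still so for the second after the job is handed in, while the arm keeps its last pose, push and grip.
It also fails if it takes over 61 s, if anything falls off the work surface, if the arm or the gripper's body presses on something with over 40 N, if the wrist force passes 120 N, or if a joint passes its speed limit or range.

## Working session

There is one attempt and no reset: what is moved stays moved. The work goes in short steps, Python scripts to look and compute and a tool call to move; the robot and the scene stay as the last step left them, time stands still between calls to the robot, and variables do not carry over. Pictures are saved under pics/ and viewed, at most 12 in all, crops included, and the job is handed in when it is done.

Besides the shell and the picture viewer there is one more tool, called after "Call:" as a command line: name --argument value ..., lists and objects as JSON in quotes. apply_moves: Moves the arm, as the interface text tells. Its arguments: {"type":"object","properties":{"rows":{"type":"array"},"force":{"type":"number"}},"required":["rows"]}

```bash
mkdir -p pics; python3 - <<'E'
from workcell import env, imaging
import cv2,numpy as np,pickle
s=env.get_state();print({k:np.round(v,3).tolist() for k,v in s.items()})
for n in("side","top"):
    d=imaging.read_camera(n);pickle.dump(d,open(n+".pkl","wb"));cv2.imwrite(f"pics/{n}0.png",d["color"])
    print(n,d["camera_matrix"].tolist(),np.round(d["view"],3).tolist())
E
```

```text
{'clock': 0.0, 'joint_pos': [-1.27, 0.314, 0.045, 1.304, -0.0, 1.431], 'qvel': [0.001, 0.0, -0.002, -0.003, -0.002, -0.0], 'tau': [0.001, -48.063, 29.853, 0.019, 0.0, -0.0], 'tcp_pos': [0.245, -0.52, 0.23], 'orientation': [-0.001, 0.976, 0.219, -0.0], 'wrist_force': [-0.593, -0.219, -0.503], 'ft_torque': [-0.011, 0.043, 0.05], 'grip_force': 0.0, 'finger_gap': 0.085}
side [[448.5667264078398, 0.0, 315.0216988628369], [0.0, 448.5667264078398, 241.7032640191255], [0.0, 0.0, 1.0]] [[-0.708, -0.706, 0.021, 0.354], [-0.455, 0.433, -0.778, 0.313], [0.54, -0.561, -0.628, 0.75], [0.0, 0.0, 0.0, 1.0]]
top [[526.0919207188721, 0.0, 317.6912179007539], [0.0, 526.0919207188721, 239.75708047630198], [0.0, 0.0, 1.0]] [[-0.026, -0.999, -0.028, 0.02], [-0.996, 0.028, -0.083, 0.519], [0.084, 0.026, -0.996, 1.144], [0.0, 0.0, 0.0, 1.0]]
```

View pics/top0.png

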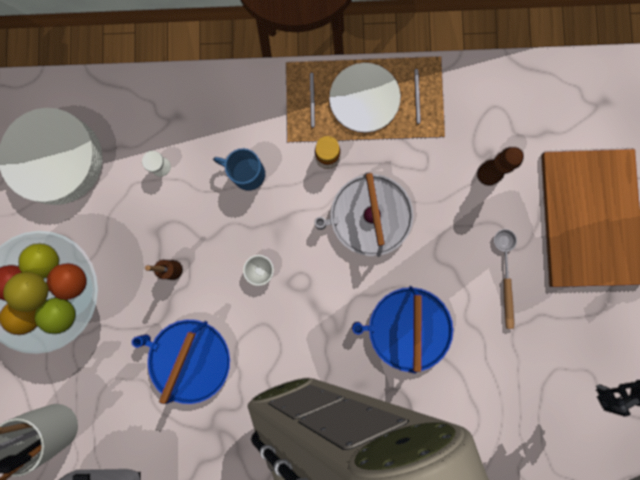

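View pics/side0.png

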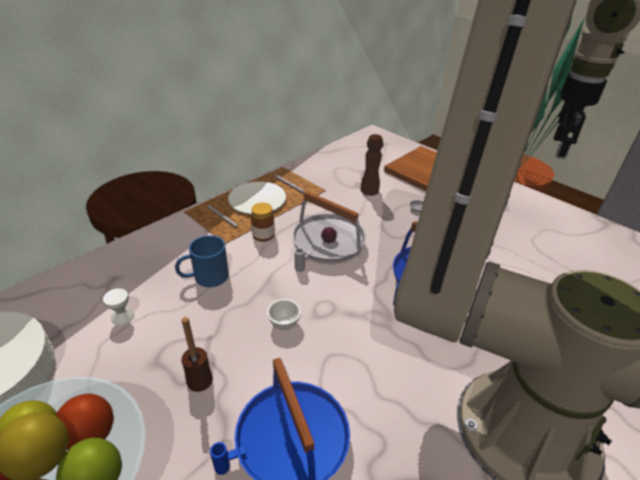

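The top view has three dish-like things: grey steel at (371,215) and blue at (411,330) and (189,362). The task says steel with a plum, so it is the grey one at (371,215), with its sleeve at (320,223) and plum at (372,214). The holder is at (172,268) with the pick top at (148,267). In the side view, the dish is at (329,238), the pick top at (186,320) and the holder at (197,370). I'll confirm these in one enlarged crop.

```bash
cat > h.py <<'E'
import numpy as np,cv2,pickle
def ray(d,uv):
    R=d["view"][:3,:3];t=d["view"][:3,3]
    v=R.T@np.linalg.solve(d["camera_matrix"],[uv[0],uv[1],1.]);return -R.T@t,v
def plane(d,uv,z):
    o,v=ray(d,uv);return o+v*(z-o[2])/v[2]
def tri(*p):
    A=np.zeros((3,3));b=np.zeros(3)
    for d,uv in p:
        o,v=ray(d,uv);v=v/np.linalg.norm(v);P=np.eye(3)-np.outer(v,v);A+=P;b+=P@o
    return np.linalg.solve(A,b)
def proj(d,x):
    c=d["view"]@np.append(x,1);q=d["camera_matrix"]@c[:3];return q[:2]/q[2]
def pt(d,u,v):
    o,r=ray(d,(u,v));return o+r*d["z_map"][v,u]
E
python3 - <<'E'
from h import *
T=pickle.load(open("top.pkl","rb"));S=pickle.load(open("side.pkl","rb"))
c=lambda d,x,y,w,h,k:cv2.resize(d["color"][y:y+h,x:x+w],None,fx=k,fy=k,interpolation=cv2.INTER_CUBIC)
a=c(T,295,160,130,100,4);a=cv2.resize(a,(400,300))
img=np.vstack([np.hstack([c(T,305,160,120,100,3.2)[:300,:380],c(T,130,235,80,60,5)[:300]]),
 np.hstack([c(S,280,180,100,100,3)[:300,:300].copy(),c(S,160,310,60,90,3.333)[:300,:200],np.zeros((300,280,3),np.uint8)])]) if 0 else None
A=c(T,305,165,120,90,10/3.);B=c(T,130,235,80,60,5);C=c(S,280,180,100,75,4);D=c(S,150,310,100,75,4)
img=np.vstack([np.hstack([A,B]),np.hstack([C,D])]);print(A.shape,B.shape,C.shape,img.shape)
cv2.imwrite("pics/crop.png",img)
E
```

```text
(300, 400, 3) (300, 400, 3) (300, 400, 3) (600, 800, 3)
```

View pics/crop.png

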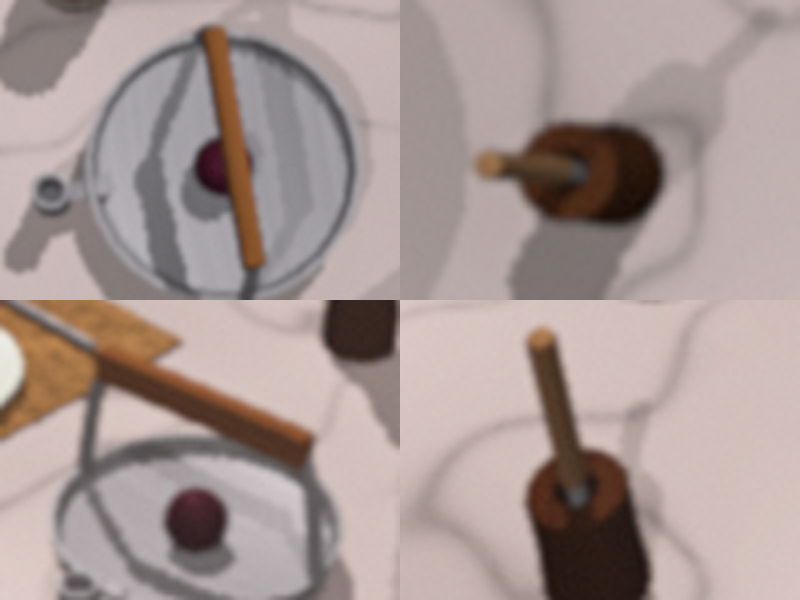

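The crop confirms the steel dish with the plum (bar ends about (369,175) and (381,244), sleeve mouth (320,222)). It also confirms the pick leaning image-left in the dark holder (pick top (148,268), holder top (164,269)). Next I'll measure.

```bash
python3 - <<'E'
from h import *
T=pickle.load(open("top.pkl","rb"));S=pickle.load(open("side.pkl","rb"))
r=lambda *a:print(*[np.round(x,4).tolist() if not isinstance(x,str) else x for x in a])
A=lambda x,y:(305+x/3.3333-.35,165+y/3.3333-.35)
pt_=tri((T,(147.8,267.6)),(S,(184.9,319.6)));hl=tri((T,(164,269)),(S,(193.9,356.9)))
sl=tri((T,(320.2,222)),(S,(299,249.9)))
r("picktop",pt_,"hold",hl,plane(T,(164,269),.07),"sleeve",sl,plane(T,(320.2,222),.055),plane(S,(299,249.9),.055))
hsv=cv2.cvtColor(T["color"],cv2.COLOR_BGR2HSV)
# bar
m=cv2.inRange(hsv,(3,120,60),(20,255,255));m2=np.zeros_like(m);m2[165:255,350:400]=m[165:255,350:400]
ys,xs=np.nonzero(m2);p=np.array([plane(T,(x,y),.126)[:2] for x,y in zip(xs,ys)])
(c,sz,an)=cv2.minAreaRect(p.astype(np.float32)*1000);r("bar top-plane rect",c,sz,[an])
ev,V=np.linalg.eigh(np.cov(p.T));r("bar dir",[np.degrees(np.arctan2(V[1,1],V[0,1]))],p.mean(0))
hs2=cv2.cvtColor(S["color"],cv2.COLOR_BGR2HSV);
# plum
for d,h in((T,hsv),(S,hs2)):
    b,g,rr=[d["color"][...,i].astype(int) for i in range(3)]
    m=((rr-g>18)&(b>g)&(rr<130)).astype(np.uint8);n,l,st,ce=cv2.connectedComponentsWithStats(m)
    r("plum",[[*ce[i],st[i,4]] for i in range(1,n) if st[i,4]>60])
# rim ellipse: mat
m=cv2.inRange(hsv,(8,70,80),(22,255,255));m[:, :280]=0;m[:,450:]=0;m[:50]=0;m[145:]=0
m=cv2.morphologyEx(m,cv2.MORPH_OPEN,np.ones((3,3)))
pp=[]
for u in range(296,436,4):
    v=np.nonzero(m[:,u])[0]
    if len(v) and not 312<u<345:pp.append(plane(T,(u,v.max()+.5),.003)[:2])
pp=np.array(pp);k=np.polyfit(pp[:,1],pp[:,0],1);res=pp[:,0]-np.polyval(k,pp[:,1]);kk=abs(res)<.004;k=np.polyfit(pp[kk,1],pp[kk,0],1)
r("mat slope deg",[np.degrees(np.arctan(k[0]))],k,[kk.sum(),len(kk)])
for n,u,v in(("mug",245,170),("jam",327,150),("ram",258,270),("egg",153,162)):r(n,plane(T,(u,v),.05))
r("bar depth",pt(T,375,210),pt(T,372,190),pt(T,379,230))
E
```

```text
picktop [0.4616, 0.3362, 0.161] hold [0.4617, 0.3356, 0.0645] [0.4617, 0.3341, 0.07] sleeve [0.5545, -0.0013, 0.0534] [0.5545, -0.0011, 0.055] [0.5529, -0.0, 0.055]
bar top-plane rect [569.8283, -113.2376] [145.5163, 15.2487] [7.4001]
bar dir [-172.2776] [0.5693, -0.1132]
plum [[368.2609, 214.6413, 92.0]]
plum [[328.7368, 232.8571, 133.0]]
mat slope deg [-0.032] [-0.0006, 0.7476] [27, 27]
mug [0.6747, 0.1609, 0.05]
jam [0.7134, -0.0201, 0.05]
ram [0.4548, 0.136, 0.05]
egg [0.6992, 0.3646, 0.05]
bar depth [0.5673, -0.1139, 0.1258] [0.6083, -0.1093, 0.1262] [0.5261, -0.1201, 0.1302]
```

```bash
python3 - <<'E'
from h import *
T=pickle.load(open("top.pkl","rb"));S=pickle.load(open("side.pkl","rb"))
pk=tri((T,(147.8,267.6)),(S,(184.9,319.6)))
for d,n in((T,"T"),(S,"S")):
    print(n,"top reproj",proj(d,pk),"vert foot at z=.07",proj(d,[pk[0],pk[1],.07]),proj(d,[.4617,.335,.07]))
# steel/wood junction (z~.075): top crop (577,170)->; side crop (577,493)->
a=(130+177/5-.4,235+170/5-.4);b=(150+177/4-.4,310+193/4-.4);print(a,b,tri((T,a),(S,b)))
# holder outline fit: dark brown mask rows in side and top
for d,x0,x1,y0,y1 in((T,150,190,255,285),(S,175,220,345,395)):
    g=d["color"][y0:y1,x0:x1].max(2);m=(g<95).astype(np.uint8);ys,xs=np.nonzero(m);print(xs.min()+x0,xs.max()+x0,ys.min()+y0,ys.max()+y0)
E
```

```text
T top reproj [148.09872664 267.82654076] vert foot at z=.07 [163.00475443 269.09440539] [163.5825479  269.02243967]
S top reproj [184.4368255  319.53253956] vert foot at z=.07 [193.02674758 355.16735537] [193.61026957 354.70879321]
(165.0, 268.6) (193.85, 357.85) [0.46297566 0.3352036  0.06019542]
150 182 260 280
182 211 345 391
```

```bash
cat >> h.py <<'E'
def go(p,yaw,s=None):
    from scipy.spatial.transform import Rotation as Ro
    from workcell import env
    s=s or env.get_state();q=s["orientation"];R=Ro.from_quat(q,scalar_first=True)
    G=Ro.from_euler("z",np.radians(yaw))*Ro.from_quat([1,0,0,0])
    d=R.inv().apply(np.array(p)-s["tcp_pos"])*1000;w=(R.inv()*G).as_rotvec()
    print("t",round(s["clock"],2),"xyz",np.round(d,1),"turn",np.round(w,4),"tilt",np.round(np.degrees(np.arccos(-R.as_matrix()[2,2])),2),"q",np.round(s["joint_pos"],2),"F",np.round(s["wrist_force"],1),"gap",np.round(s["finger_gap"],4))
E
python3 -c "
from h import *
go([.45,-.2,.29],60);go([.45,.05,.29],90);go([.4620,.335,.25],90)"
```

```text
t 0.1 xyz [ 321.6 -201.8  -59.1] turn [-0.0015 -0.0007 -0.6064] tilt 0.09 q [-1.27  0.31  0.05  1.3  -0.    1.43] F [ 0.2 -0.2  0.6] gap 0.0855
t 0.1 xyz [ 428.3 -427.9  -58.7] turn [-1.30e-03 -1.10e-03 -1.13e+00] tilt 0.09 q [-1.27  0.31  0.05  1.3  -0.    1.43] F [ 0.2 -0.2  0.6] gap 0.0855
t 0.1 xyz [ 560.7 -680.5  -18.3] turn [-1.30e-03 -1.10e-03 -1.13e+00] tilt 0.09 q [-1.27  0.31  0.05  1.3  -0.    1.43] F [ 0.2 -0.2  0.6] gap 0.0855
```

Call:
apply_moves --rows '[{"xyz": [30,-20,-10],"turn": [0,0,-0.06],"grip": 1},{"xyz": [60,-38,-20],"turn": [0,0,-0.12],"grip": 1},{"xyz": [90,-57,-30],"turn": [0,0,-0.18],"grip": 1},{"xyz": [120,-75,-40],"turn": [0,0,-0.24],"grip": 1},{"xyz": [150,-94,-50],"turn": [0,0,-0.3],"grip": 1},{"xyz": [180,-113,-59],"turn": [0,0,-0.36],"grip": 1},{"xyz": [210,-132,-59],"turn": [0,0,-0.42],"grip": 1},{"xyz": [240,-150,-59],"turn": [0,0,-0.48],"grip": 1},{"xyz": [270,-170,-59],"turn": [0,0,-0.54],"grip": 1},{"xyz": [300,-190,-59],"turn": [0,0,-0.6],"grip": 1},{"xyz": [320,-210,-59],"turn": [0,0,-0.66],"grip": 1},{"xyz": [335,-240,-59],"turn": [0,0,-0.72],"grip": 1}]'

```text
clock: 1.1
tcp_pos: [0.4474, -0.1591, 0.2895]
orientation: [0.0, 0.835, 0.55, 0.0]
wrist_force: [0.6, -0.0, -0.0]
finger_gap: 0.0853
grip_force: 0.0
```

```bash
python3 -c "
from h import *
go([.45,.05,.29],90);go([.4620,.335,.25],90)"
```

```text
t 1.1 xyz [193.1 -80.2  -0.5] turn [ 1.000e-04  0.000e+00 -4.065e-01] tilt 0.0 q [-0.51  0.11 -0.07  1.39 -0.    1.47] F [ 0.6 -0.  -0. ] gap 0.0853
t 1.1 xyz [ 459.6 -181.9   39.5] turn [ 1.000e-04  0.000e+00 -4.065e-01] tilt 0.0 q [-0.51  0.11 -0.07  1.39 -0.    1.47] F [ 0.6 -0.  -0. ] gap 0.0853
```

Call:
apply_moves --rows '[{"xyz": [38,-15,0],"turn": [0,0,-0.04],"grip": 1},{"xyz": [76,-30,0],"turn": [0,0,-0.08],"grip": 1},{"xyz": [115,-46,0],"turn": [0,0,-0.12],"grip": 1},{"xyz": [153,-61,0],"turn": [0,0,-0.16],"grip": 1},{"xyz": [191,-76,5],"turn": [0,0,-0.2],"grip": 1},{"xyz": [229,-91,10],"turn": [0,0,-0.24],"grip": 1},{"xyz": [267,-106,15],"turn": [0,0,-0.28],"grip": 1},{"xyz": [305,-121,20],"turn": [0,0,-0.32],"grip": 1},{"xyz": [343,-136,25],"turn": [0,0,-0.36],"grip": 1},{"xyz": [381,-151,30],"turn": [0,0,-0.4],"grip": 1},{"xyz": [420,-166,35],"turn": [0,0,-0.406],"grip": 1},{"xyz": [459.6,-182,39.5],"turn": [0,0,-0.4065],"grip": 1}]'

```text
clock: 2.1
tcp_pos: [0.4615, 0.3343, 0.2502]
orientation: [-0.0, 0.708, 0.706, -0.0]
wrist_force: [1.3, -0.5, -0.6]
finger_gap: 0.0854
grip_force: 0.0
```

Call:
apply_moves --rows '[{"xyz": [0,0,0],"turn": [0,0,0],"grip": 1},{"xyz": [0,0,0],"turn": [0,0,0],"grip": 1}]'

```text
clock: 2.27
tcp_pos: [0.4611, 0.3342, 0.2493]
orientation: [-0.0, 0.707, 0.707, -0.001]
wrist_force: [-0.3, -0.5, 0.3]
finger_gap: 0.0857
grip_force: 0.0
```

```bash
python3 - <<'E'
from h import *
from workcell import imaging
go([.4620,.335,.107],90)
d=imaging.read_camera("wrist");pickle.dump(d,open("w.pkl","wb"));cv2.imwrite("pics/w1.png",d["color"])
print(proj(d,[.4616,.3362,.161]),proj(d,[.4617,.335,.07]))
E
```

```text
t 2.27 xyz [  1.1   1.2 142.3] turn [-0.0022  0.0015  0.0006] tilt 0.15 q [ 0.49  0.3   0.07  1.35 -0.    2.06] F [-0.3 -0.5  0.3] gap 0.0857
[325.9886122  244.53545361] [325.65193211 218.11107513]
```

View pics/w1.png

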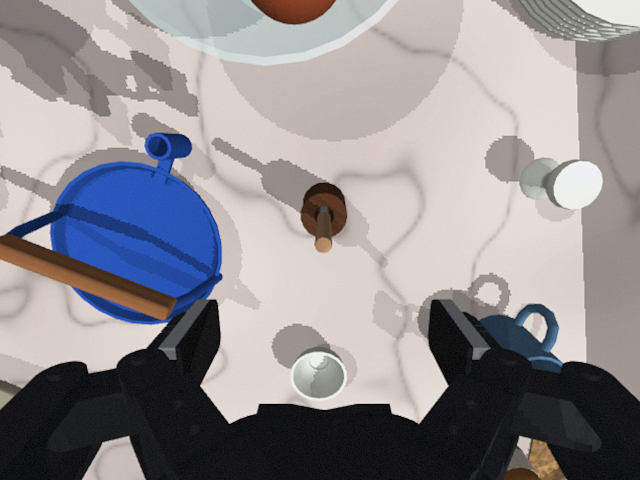

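```bash
python3 - <<'E'
from h import *
W=pickle.load(open("w.pkl","rb"));T=pickle.load(open("top.pkl","rb"));S=pickle.load(open("side.pkl","rb"))
print(plane(W,(322,244),.161),plane(W,(322,244),.166),plane(W,(324,211),.07),plane(W,(324.5,209),.07))
print(tri((T,(147.8,267.6)),(S,(184.9,319.6)),(W,(322,244))),tri((T,(147.8,267.6)),(W,(322,244))))
print(tri((T,(164,269)),(S,(193.9,356.9)),(W,(324,211))))
for u,v in((322,244),(322,215),(312,218),(336,218),(324,228)): print((u,v),pt(W,u,v))
E
```

```text
[0.45887775 0.33657932 0.161     ] [0.45891132 0.33804723 0.166     ] [0.46015894 0.34172185 0.07      ] [0.46062074 0.34359912 0.07      ]
[0.46037073 0.33647476 0.16187133] [0.46044642 0.33668368 0.16175929]
[0.46125992 0.33735516 0.06346822]
(322, 244) [0.45890826 0.33791355 0.16554466]
(322, 215) [0.45846319 0.34299427 0.09445385]
(312, 218) [0.44900247 0.33521837 0.07055304]
(336, 218) [0.47134588 0.33506269 0.06977864]
(324, 228) [0.46022233 0.34290021 0.14095007]
```

The wrist view shows the pick top at (322,244) and the hole around (324,210), so the lean is small. I'll lower the fingers around it.

Call:
apply_moves --rows '[{"xyz": [4,0,15],"turn": [-0.001,0.001,0],"grip": 1},{"xyz": [4,0,35],"turn": [-0.001,0.001,0],"grip": 1},{"xyz": [4,0,55],"turn": [-0.001,0.001,0],"grip": 1},{"xyz": [4,0,75],"turn": [-0.001,0.001,0],"grip": 1},{"xyz": [4,0,95],"turn": [-0.001,0.001,0],"grip": 1},{"xyz": [4,0,115],"turn": [-0.001,0.001,0],"grip": 1},{"xyz": [4,0,130],"turn": [-0.001,0.001,0],"grip": 1},{"xyz": [4,0,142],"turn": [-0.001,0.001,0],"grip": 1},{"xyz": [4,0,142],"turn": [-0.001,0.001,0],"grip": 0.6},{"xyz": [4,0,142],"turn": [-0.001,0.001,0],"grip": 0.4},{"xyz": [4,0,142],"turn": [-0.001,0.001,0],"grip": 0.3},{"xyz": [4,0,142],"turn": [-0.001,0.001,0],"grip": 0.2}]' --force 30

```text
clock: 3.32
tcp_pos: [0.4632, 0.3361, 0.1104]
orientation: [0.0, 0.709, 0.706, 0.002]
wrist_force: [0.4, 0.7, 0.4]
finger_gap: 0.0388
grip_force: 0.0
```

Call:
apply_moves --rows '[{"xyz": [0,0,0],"turn": [0,0,0],"grip": 0.1},{"xyz": [0,0,0],"turn": [0,0,0],"grip": 0},{"xyz": [0,0,0],"turn": [0,0,0],"grip": 0},{"xyz": [0,0,0],"turn": [0,0,0],"grip": 0},{"xyz": [0,0,0],"turn": [0,0,0],"grip": 0},{"xyz": [0,0,0],"turn": [0,0,0],"grip": 0}]' --force 40

```text
clock: 3.82
tcp_pos: [0.4629, 0.3366, 0.1097]
orientation: [0.0, 0.708, 0.706, 0.002]
wrist_force: [0.3, -1.1, 5.5]
finger_gap: 0.011
grip_force: 38.9
```

Gripped at an 11 mm gap. Pulling it straight up.

Call:
apply_moves --rows '[{"xyz": [0,0,-5],"turn": [0,0,0],"grip": 0},{"xyz": [0,0,-12],"turn": [0,0,0],"grip": 0},{"xyz": [0,0,-22],"turn": [0,0,0],"grip": 0},{"xyz": [0,0,-32],"turn": [0,0,0],"grip": 0},{"xyz": [0,0,-42],"turn": [0,0,0],"grip": 0},{"xyz": [0,0,-52],"turn": [0,0,0],"grip": 0},{"xyz": [0,0,-64],"turn": [0,0,0],"grip": 0},{"xyz": [0,0,-76],"turn": [0,0,0],"grip": 0},{"xyz": [0,0,-88],"turn": [0,0,0],"grip": 0},{"xyz": [0,0,-98],"turn": [0,0,0],"grip": 0},{"xyz": [0,0,-106],"turn": [0,0,0],"grip": 0},{"xyz": [0,0,-106],"turn": [0,0,0],"grip": 0}]'

```text
clock: 4.82
tcp_pos: [0.463, 0.3367, 0.2173]
orientation: [0.001, 0.708, 0.706, 0.002]
wrist_force: [-0.8, -0.2, -0.0]
finger_gap: 0.0111
grip_force: 38.9
```

```bash
python3 - <<'E'
from h import *
go([.5545,.0,.215],90);go([.5545,.0,.215],97.7)
from workcell import imaging
ims=[]
for n in("side","top"):
    d=imaging.read_camera(n);pickle.dump(d,open(n+"2.pkl","wb"))
    c=proj(d,[.463,.336,.18]).astype(int);x,y=c-[50,75 if n=="side" else 60];print(n,x,y)
    ims.append(cv2.resize(d["color"][y:y+150,x:x+100],None,fx=4,fy=4,interpolation=cv2.INTER_CUBIC))
cv2.imwrite("pics/p2.png",np.hstack(ims))
E
```

```text
t 4.82 xyz [-336.4   92.7    1.8] turn [ 0.0041 -0.0025 -0.0035] tilt 0.27 q [0.49 0.31 0.   1.26 0.   2.06] F [-0.8 -0.2 -0. ] gap 0.0111
t 4.82 xyz [-336.4   92.7    1.8] turn [ 0.0042 -0.0022 -0.1379] tilt 0.27 q [0.49 0.31 0.   1.26 0.   2.06] F [-0.8 -0.2 -0. ] gap 0.0111
side 132 235
top 94 206
```

View pics/p2.png

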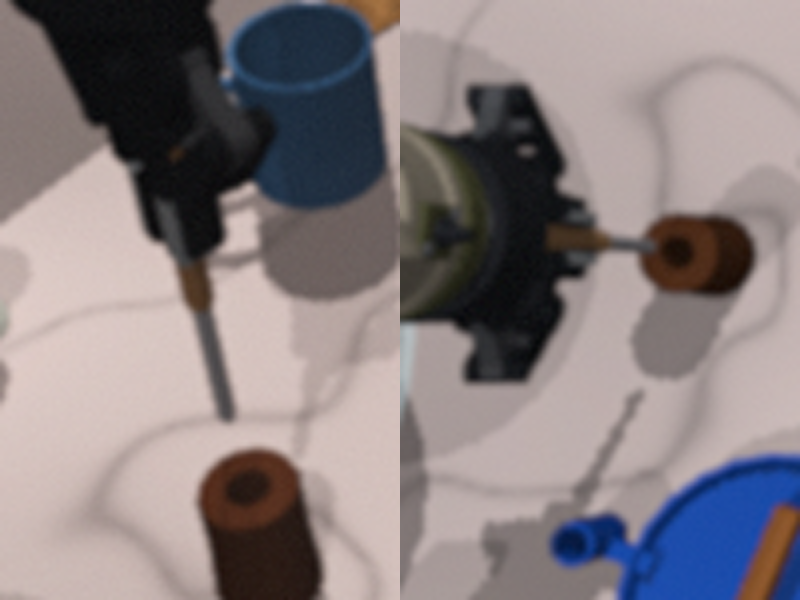

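The pick is out and held. The foot is at side (188.6,338.4) and top (157.4,267.4), and the wood/steel joint is at side (180.9,311.6) and top (144.9,265.9).

```bash
python3 - <<'E'
from h import *
T=pickle.load(open("top2.pkl","rb"));S=pickle.load(open("side2.pkl","rb"))
f=tri((T,(157.4,267.4)),(S,(188.6,338.4)));j=tri((T,(144.9,265.9)),(S,(180.9,311.6)))
print(f,j,np.linalg.norm(f-j),(j-f)/np.linalg.norm(j-f))
# epipolar-robust: known height line fits
for z in(.10,.11,.116):print(z,plane(T,(157.4,267.4),z),plane(S,(188.6,338.4),z))
for z in(.17,.18,.186):print(z,plane(T,(144.9,265.9),z),plane(S,(180.9,311.6),z))
print(pt(S,188,336),pt(S,181,314))
E
```

```text
[0.4643113  0.33509554 0.11104642] [0.46503033 0.33702071 0.17728001] 0.06626546597203778 [0.01085065 0.02905247 0.99951899]
0.1 [0.46432978 0.33826303 0.1       ] [0.47370003 0.33180434 0.1       ]
0.11 [0.4639352  0.33492088 0.11      ] [0.46569717 0.33515414 0.11      ]
0.116 [0.46369845 0.33291559 0.116     ] [0.46089545 0.33716402 0.116     ]
0.17 [0.46513879 0.3393615  0.17      ] [0.47187549 0.33450099 0.17      ]
0.18 [0.46470895 0.33577758 0.18      ] [0.46286312 0.33823734 0.18      ]
0.186 [0.46445105 0.33362723 0.186     ] [0.4574557  0.34047915 0.186     ]
[0.45859502 0.33815865 0.12497568] [0.46170859 0.33947309 0.17636728]
```

Call:
apply_moves --rows '[{"xyz": [-12,3,0],"turn": [0,0,0],"grip": 0},{"xyz": [-35,10,0],"turn": [0,0,0],"grip": 0},{"xyz": [-68,19,0],"turn": [0,0,0],"grip": 0},{"xyz": [-103,28,0],"turn": [0,0,0],"grip": 0},{"xyz": [-138,38,0],"turn": [0,0,0],"grip": 0},{"xyz": [-173,48,0],"turn": [0,0,0],"grip": 0},{"xyz": [-208,57,0],"turn": [0,0,0],"grip": 0},{"xyz": [-243,67,0],"turn": [0,0,0],"grip": 0},{"xyz": [-276,76,0],"turn": [0,0,0],"grip": 0},{"xyz": [-306,84,0],"turn": [0,0,0],"grip": 0},{"xyz": [-326,89,0],"turn": [0,0,0],"grip": 0},{"xyz": [-335,91.5,0],"turn": [0.004,-0.0025,-0.0035],"grip": 0}]'

```text
clock: 5.92
tcp_pos: [0.5521, -0.0027, 0.2137]
orientation: [-0.001, 0.708, 0.706, -0.002]
wrist_force: [-0.7, -0.3, -1.3]
finger_gap: 0.011
grip_force: 38.9
```

Call:
apply_moves --rows '[{"xyz": [0,0,8],"turn": [0,0,0],"grip": 0},{"xyz": [0,0,20],"turn": [0,0,0],"grip": 0},{"xyz": [0,0,32],"turn": [0,0,0],"grip": 0},{"xyz": [0,0,36],"turn": [0,0,0],"grip": 0},{"xyz": [0,0,36],"turn": [0,0,0],"grip": 0},{"xyz": [0,0,36],"turn": [0,0,0],"grip": 0}]'

```text
clock: 6.42
tcp_pos: [0.5517, 0.0017, 0.1784]
orientation: [-0.001, 0.707, 0.708, -0.002]
wrist_force: [1.0, 0.3, 0.3]
finger_gap: 0.0112
grip_force: 38.9
```

```bash
python3 - <<'E'
from h import *
go([.5532,.0011,.107],90)
from workcell import imaging
ims=[]
for n in("side","top"):
    d=imaging.read_camera(n);pickle.dump(d,open(n+"3.pkl","wb"))
    c=proj(d,[.5545,0,.08]).astype(int);x,y=c-[40,50];print(n,x,y)
    ims.append(cv2.resize(d["color"][y:y+100,x:x+80],None,fx=5,fy=5,interpolation=cv2.INTER_CUBIC))
cv2.imwrite("pics/p3.png",np.hstack(ims))
E
```

```text
t 6.42 xyz [-0.6  1.8 71.4] turn [-0.0041  0.0013  0.0013] tilt 0.24 q [-0.14  0.29 -0.11  1.17 -0.    1.43] F [1.  0.3 0.3] gap 0.0112
side 258 190
top 279 170
```

View pics/p3.png

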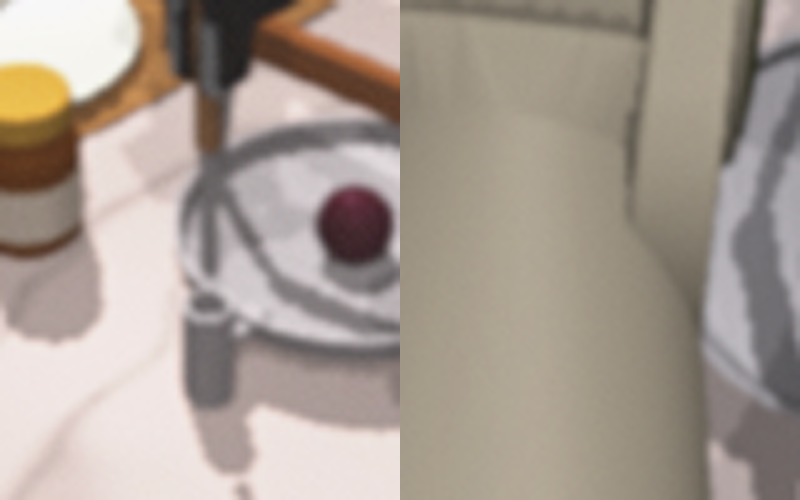

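The top view is blocked by the arm. In the side view the foot is at (299.6,245.2), just above the sleeve mouth at (299.2,250.6).

```bash
python3 - <<'E'
from h import *
S=pickle.load(open("side3.pkl","rb"))
m=plane(S,(299.2,250.6),.055);print("mouth",m)
for z in(.070,.072,.074):print("foot",z,plane(S,(299.6,245.2),z))
print(pt(S,299,243),pt(S,299,235))
from workcell import imaging
d=imaging.read_camera("wrist");cv2.imwrite("pics/w3.png",d["color"][:, :]);pickle.dump(d,open("w3.pkl","wb"))
print(proj(d,[.5545,-.0005,.055]),proj(d,[.5530,0,.072]))
E
```

```text
mouth [0.55081967 0.00133    0.055     ]
foot 0.07 [5.50867975e-01 3.56366845e-05 7.00000000e-02]
foot 0.072 [0.54910046 0.00171594 0.072     ]
foot 0.074 [0.54733294 0.00339623 0.074     ]
[0.54823605 0.00436848 0.08031397] [0.54917558 0.00344718 0.10177996]
[327.70057305 236.33904503] [325.88137286 241.70301882]
```

View pics/w3.png

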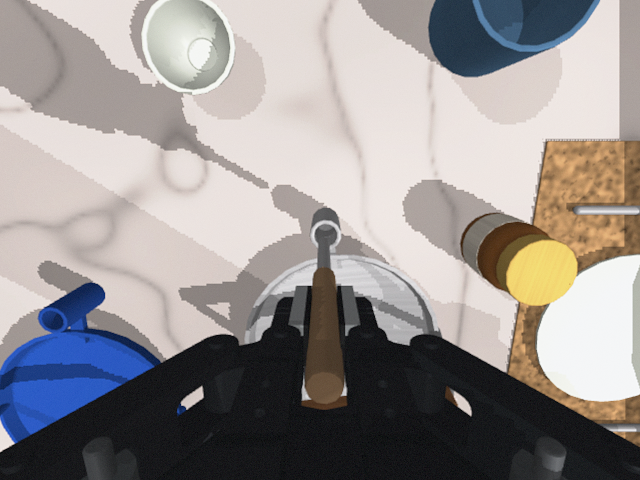

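The wrist view shows the rod ending over the sleeve mouth (foot about (324,236), mouth (325,232)). The offset is under 2 mm, against about 5 mm of clearance, so I'll nudge +1.5 mm and insert.

Call:
apply_moves --rows '[{"xyz": [0,1.5,4],"turn": [0,0,0],"grip": 0},{"xyz": [0,1.5,8],"turn": [0,0,0],"grip": 0},{"xyz": [0,1.5,12],"turn": [0,0,0],"grip": 0},{"xyz": [0,1.5,16],"turn": [0,0,0],"grip": 0},{"xyz": [0,1.5,20],"turn": [0,0,0],"grip": 0},{"xyz": [0,1.5,24],"turn": [0,0,0],"grip": 0},{"xyz": [0,1.5,28],"turn": [0,0,0],"grip": 0},{"xyz": [0,1.5,32],"turn": [0,0,0],"grip": 0}]'

```text
clock: 7.23
tcp_pos: [0.5536, 0.0007, 0.1462]
orientation: [-0.001, 0.707, 0.707, -0.002]
wrist_force: [-0.1, -0.6, -1.2]
finger_gap: 0.0107
grip_force: 38.9
```

```bash
python3 - <<'E'
from h import *
go([.5532,.0011,.107],90)
from workcell import imaging
d=imaging.read_camera("side");pickle.dump(d,open("side4.pkl","wb"))
a=pickle.load(open("side3.pkl","rb"))
x,y=258,190
def c(d):return cv2.resize(d["color"][y:y+100,x:x+80],None,fx=5,fy=5,interpolation=cv2.INTER_CUBIC)
cv2.imwrite("pics/p4.png",np.hstack([c(a),c(d)]))
E
```

```text
t 7.23 xyz [ 0.4 -0.3 39.2] turn [-0.0032  0.0016 -0.0001] tilt 0.2 q [-0.14  0.31 -0.17  1.09 -0.    1.43] F [-0.1 -0.6 -1.2] gap 0.0107
```

View pics/p4.png

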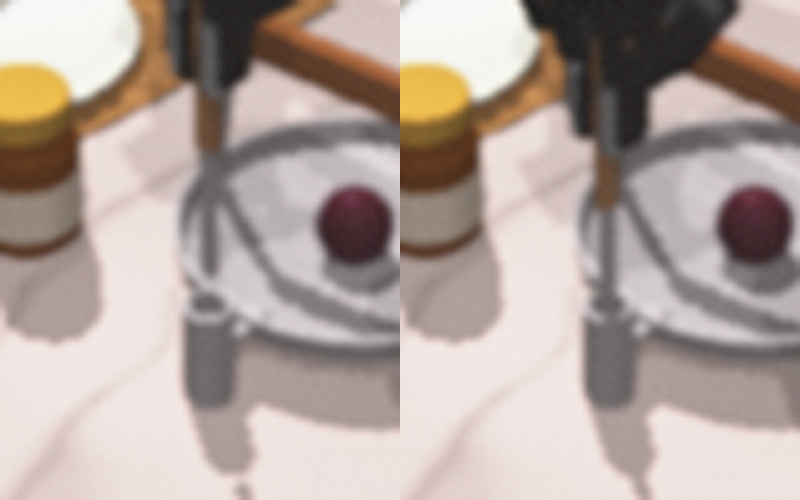

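The rod is now inside the sleeve mouth at crop (605,305), and the dish hasn't moved. Lowering the rest of the way.

Call:
apply_moves --rows '[{"xyz": [0,0,5],"turn": [0,0,0],"grip": 0},{"xyz": [0,0,10],"turn": [0,0,0],"grip": 0},{"xyz": [0,0,15],"turn": [0,0,0],"grip": 0},{"xyz": [0,0,20],"turn": [0,0,0],"grip": 0},{"xyz": [0,0,24],"turn": [0,0,0],"grip": 0},{"xyz": [0,0,28],"turn": [0,0,0],"grip": 0},{"xyz": [0,0,30],"turn": [0,0,0],"grip": 0},{"xyz": [0,0,31.5],"turn": [0,0,0],"grip": 0}]'

```text
clock: 7.95
tcp_pos: [0.5535, 0.0007, 0.1148]
orientation: [-0.001, 0.707, 0.707, -0.002]
wrist_force: [-0.0, 0.5, 0.5]
finger_gap: 0.0108
grip_force: 38.9
```

Call:
apply_moves --rows '[{"xyz": [0,0,0.5],"turn": [0,0,0],"grip": 0},{"xyz": [0,0,0.5],"turn": [0,0,0],"grip": 0}]'

```text
clock: 8.12
tcp_pos: [0.5536, 0.0007, 0.1147]
orientation: [-0.0, 0.707, 0.707, -0.002]
wrist_force: [-0.2, -1.0, 0.5]
finger_gap: 0.0106
grip_force: 38.9
```

Call:
apply_moves --rows '[{"xyz": [0,0,1],"turn": [0,0,0],"grip": 0},{"xyz": [0,0,2],"turn": [0,0,0],"grip": 0},{"xyz": [0,0,2.5],"turn": [0,0,0],"grip": 0}]'

```text
clock: 8.37
tcp_pos: [0.5537, 0.0007, 0.1122]
orientation: [-0.0, 0.707, 0.707, -0.002]
wrist_force: [-1.0, 0.2, -1.0]
finger_gap: 0.0108
grip_force: 38.9
```

Call:
apply_moves --rows '[{"xyz": [0,0,0.7],"turn": [0,0,0],"grip": 0},{"xyz": [0,0,1.5],"turn": [0,0,0],"grip": 0}]'

```text
clock: 8.53
tcp_pos: [0.5537, 0.0007, 0.1107]
orientation: [-0.0, 0.707, 0.707, -0.002]
wrist_force: [-0.1, 0.6, -0.6]
finger_gap: 0.0107
grip_force: 38.9
```

Call:
apply_moves --rows '[{"xyz": [0,0,0],"turn": [0,0,0],"grip": 0.2},{"xyz": [0,0,0],"turn": [0,0,0],"grip": 0.35},{"xyz": [0,0,0],"turn": [0,0,0],"grip": 0.5},{"xyz": [0,0,0],"turn": [0,0,0],"grip": 0.7},{"xyz": [0,0,0],"turn": [0,0,0],"grip": 0.7},{"xyz": [0,0,0],"turn": [0,0,0],"grip": 0.7},{"xyz": [0,0,-8],"turn": [0,0,0],"grip": 0.7},{"xyz": [0,0,-20],"turn": [0,0,0],"grip": 0.7},{"xyz": [0,0,-40],"turn": [0,0,0],"grip": 0.7},{"xyz": [0,0,-65],"turn": [0,0,0],"grip": 0.7},{"xyz": [0,0,-95],"turn": [0,0,0],"grip": 0.7},{"xyz": [0,0,-120],"turn": [0,0,0],"grip": 0.7}]'

```text
clock: 9.53
tcp_pos: [0.5539, 0.0009, 0.2331]
orientation: [-0.0, 0.707, 0.707, -0.001]
wrist_force: [0.1, 0.1, 0.3]
finger_gap: 0.0599
grip_force: 0.0
```

Call:
apply_moves --rows '[{"xyz": [-10,0,-140],"turn": [0,0,0],"grip": 0.7},{"xyz": [0,0,-20],"turn": [0,0,0],"grip": 0.7},{"xyz": [0,0,-20],"turn": [0,0,0],"grip": 0.7}]'

```text
clock: 9.78
tcp_pos: [0.5549, 0.0009, 0.2521]
orientation: [0.001, 0.707, 0.707, -0.001]
wrist_force: [-0.3, -0.2, -1.8]
finger_gap: 0.0599
grip_force: 0.0
```

```bash
python3 - <<'E'
from h import *
go([.5698,-.1135,.25],-172.3)
E
```

```text
t 9.78 xyz [-114.4   14.9    2.3] turn [-1.4000e-03  1.7000e-03 -1.7051e+00] tilt 0.11 q [-0.14  0.27  0.04  1.34 -0.    1.43] F [-0.3 -0.2 -1.8] gap 0.0599
```

Call:
apply_moves --rows '[{"xyz": [-8,1,0],"turn": [0,0,-0.11],"grip": 0.7},{"xyz": [-18,2,0],"turn": [0,0,-0.22],"grip": 0.7},{"xyz": [-28,3,0],"turn": [0,0,-0.33],"grip": 0.7},{"xyz": [-38,4,0],"turn": [0,0,-0.44],"grip": 0.7},{"xyz": [-48,6,0],"turn": [0,0,-0.55],"grip": 0.7},{"xyz": [-58,7,0],"turn": [0,0,-0.66],"grip": 0.7},{"xyz": [-68,8,0],"turn": [0,0,-0.77],"grip": 0.7},{"xyz": [-78,10,0],"turn": [0,0,-0.88],"grip": 0.7},{"xyz": [-88,11,0],"turn": [0,0,-0.99],"grip": 0.7},{"xyz": [-98,12,0],"turn": [0,0,-1.1],"grip": 0.7},{"xyz": [-108,14,0],"turn": [0,0,-1.21],"grip": 0.7},{"xyz": [-114.4,15,0],"turn": [0,0,-1.32],"grip": 0.7}]'

```text
clock: 10.78
tcp_pos: [0.5682, -0.1141, 0.25]
orientation: [-0.003, 0.123, 0.992, -0.001]
wrist_force: [-0.3, 0.3, 1.1]
finger_gap: 0.0598
grip_force: 0.0
```

Call:
apply_moves --rows '[{"xyz": [0,0,0],"turn": [0,0,-0.1],"grip": 0.7},{"xyz": [0,0,0],"turn": [0,0,-0.2],"grip": 0.7},{"xyz": [0,0,0],"turn": [0,0,-0.3],"grip": 0.7},{"xyz": [0,0,0],"turn": [0,0,-0.385],"grip": 0.7},{"xyz": [0,0,0],"turn": [0,0,-0.385],"grip": 0.7},{"xyz": [0,0,0],"turn": [0,0,-0.385],"grip": 0.7}]'

```text
clock: 11.28
tcp_pos: [0.5684, -0.1133, 0.2503]
orientation: [-0.002, -0.066, 0.998, -0.0]
wrist_force: [0.4, -1.0, -1.4]
finger_gap: 0.0595
grip_force: 0.0
```

```bash
python3 - <<'E'
from h import *
go([.5698,-.1135,.096],-172.3)
from workcell import imaging
for n in ("side","wrist","top"):
    d=imaging.read_camera(n);pickle.dump(d,open(n+"5.pkl","wb"))
    if n!="top":cv2.imwrite("pics/%s5.png"%n,d["color"])
W=pickle.load(open("wrist5.pkl","rb"))
cv2.imwrite("pics/c5.png",np.hstack([cv2.resize(W["color"],(400,300)),cv2.resize(pickle.load(open("side5.pkl","rb"))["color"][170:290,250:410],(400,300))]))
print(proj(W,[.5698,-.1135,.126]),proj(W,[.5545,-.0005,.055]))
# bar in wrist: orange-brown mask
h=cv2.cvtColor(W["color"],cv2.COLOR_BGR2HSV);m=cv2.inRange(h,(3,110,70),(20,255,255))
n,l,st,ce=cv2.connectedComponentsWithStats(m)
for i in range(1,n):
    if st[i,4]>800:
        ys,xs=np.nonzero(l==i);p=np.array([plane(W,(x,y),.126)[:2] for x,y in zip(xs,ys)]);c=cv2.minAreaRect((p*1000).astype(np.float32));print(st[i],c)
E
```

```text
t 11.28 xyz [ -2.1  -0.3 154.2] turn [-0.0003 -0.0048 -0.0025] tilt 0.28 q [-0.33  0.32  0.1   1.36 -0.   -0.47] F [ 0.4 -1.  -1.4] gap 0.0595
[323.16556772 237.05033849] [439.97812394 217.99570186]
[ 315  136   18  184 3096] ((567.4072875976562, -113.51347351074219), (147.1491241455078, 13.229636192321777), 7.892879962921143)
[ 238  324  172   91 5393] ((680.8438720703125, -94.7912826538086), (150.65830993652344, 87.78803253173828), 88.37842559814453)
```

View pics/c5.png

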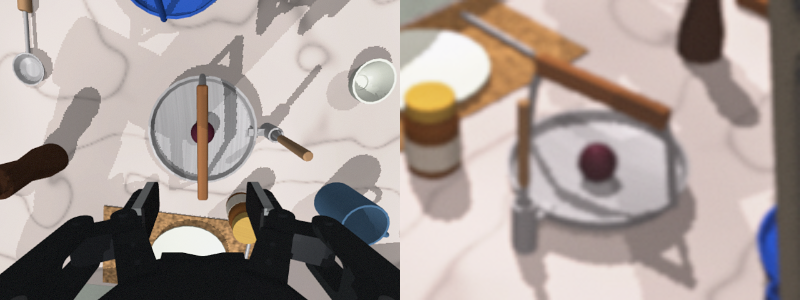

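The wrist and side views show the pick standing in the sleeve (wrist crop (265,130)), the plum centred, and the gripper aligned over the bar. Descending onto it.

Call:
apply_moves --rows '[{"xyz": [-0.5,0,12],"turn": [0,-0.005,-0.002],"grip": 0.7},{"xyz": [-0.5,0,30],"turn": [0,-0.005,-0.002],"grip": 0.7},{"xyz": [-0.5,0,50],"turn": [0,-0.005,-0.002],"grip": 0.7},{"xyz": [-0.5,0,70],"turn": [0,-0.005,-0.002],"grip": 0.7},{"xyz": [-0.5,0,90],"turn": [0,-0.005,-0.002],"grip": 0.7},{"xyz": [-0.5,0,108],"turn": [0,-0.005,-0.002],"grip": 0.7},{"xyz": [-0.5,0,124],"turn": [0,-0.005,-0.002],"grip": 0.7},{"xyz": [-0.5,0,138],"turn": [0,-0.005,-0.002],"grip": 0.7},{"xyz": [-0.5,0,148],"turn": [0,-0.005,-0.002],"grip": 0.7},{"xyz": [-0.5,0,154],"turn": [0,-0.005,-0.002],"grip": 0.7},{"xyz": [-0.5,0,154],"turn": [0,-0.005,-0.002],"grip": 0.7},{"xyz": [-0.5,0,154],"turn": [0,-0.005,-0.002],"grip": 0.7}]'

```text
clock: 12.43
tcp_pos: [0.5692, -0.1137, 0.0971]
orientation: [0.001, -0.068, 0.998, -0.001]
wrist_force: [0.3, 0.1, 0.6]
finger_gap: 0.0596
grip_force: 0.0
```

```bash
python3 - <<'E'
from h import *
go([.5685,-.1135,.096],-172.2)
E
```

```text
t 12.43 xyz [0.6 0.3 1.1] turn [-0.0012  0.0019 -0.0002] tilt 0.13 q [-0.34  0.39 -0.18  1.   -0.   -0.47] F [0.3 0.1 0.6] gap 0.0596
```

Close slowly, then tighten the grip.

Call:
apply_moves --rows '[{"xyz": [0,0,1],"turn": [0,0,0],"grip": 0.6},{"xyz": [0,0,1],"turn": [0,0,0],"grip": 0.5},{"xyz": [0,0,1],"turn": [0,0,0],"grip": 0.4},{"xyz": [0,0,1],"turn": [0,0,0],"grip": 0.32},{"xyz": [0,0,1],"turn": [0,0,0],"grip": 0.26},{"xyz": [0,0,1],"turn": [0,0,0],"grip": 0.22},{"xyz": [0,0,1],"turn": [0,0,0],"grip": 0.19},{"xyz": [0,0,1],"turn": [0,0,0],"grip": 0.17},{"xyz": [0,0,1],"turn": [0,0,0],"grip": 0.15},{"xyz": [0,0,1],"turn": [0,0,0],"grip": 0.12},{"xyz": [0,0,1],"turn": [0,0,0],"grip": 0.05},{"xyz": [0,0,1],"turn": [0,0,0],"grip": 0}]' --force 30

```text
clock: 13.43
tcp_pos: [0.569, -0.1135, 0.0959]
orientation: [0.001, -0.068, 0.998, -0.0]
wrist_force: [0.2, 1.9, 1.6]
finger_gap: 0.0134
grip_force: 29.9
```

Call:
apply_moves --rows '[{"xyz": [0,0,0],"turn": [0,0,0],"grip": 0},{"xyz": [0,0,0],"turn": [0,0,0],"grip": 0},{"xyz": [0,0,0],"turn": [0,0,0],"grip": 0},{"xyz": [0,0,0],"turn": [0,0,0],"grip": 0},{"xyz": [0,0,0],"turn": [0,0,0],"grip": 0}]' --force 100

```text
clock: 13.85
tcp_pos: [0.5692, -0.1137, 0.0961]
orientation: [0.001, -0.068, 0.998, -0.001]
wrist_force: [-0.6, 1.6, 4.0]
finger_gap: 0.0124
grip_force: 98.7
```

```bash
python3 - <<'E'
from h import *
go([.5685,-.1135,.216],-172.2)
E
```

```text
t 13.85 xyz [ 4.000e-01  1.000e-01 -1.199e+02] turn [-0.0013  0.0023  0.0001] tilt 0.15 q [-0.34  0.39 -0.18  1.   -0.   -0.47] F [-0.6  1.6  4. ] gap 0.0124
```

Call:
apply_moves --rows '[{"xyz": [0,0,-0.5],"turn": [0,0,0],"grip": 0},{"xyz": [0,0,-1.5],"turn": [0,0,0],"grip": 0},{"xyz": [0,0,-3],"turn": [0,0,0],"grip": 0},{"xyz": [0,0,-5.5],"turn": [0,0,0],"grip": 0},{"xyz": [0,0,-9],"turn": [0,0,0],"grip": 0},{"xyz": [0,0,-13],"turn": [0,0,0],"grip": 0},{"xyz": [0,0,-17],"turn": [0,0,0],"grip": 0},{"xyz": [0,0,-21],"turn": [0,0,0],"grip": 0},{"xyz": [0,0,-24.5],"turn": [0,0,0],"grip": 0},{"xyz": [0,0,-27],"turn": [0,0,0],"grip": 0},{"xyz": [0,0,-29],"turn": [0,0,0],"grip": 0},{"xyz": [0,0,-30],"turn": [0,0,0],"grip": 0}]'

```text
clock: 14.85
tcp_pos: [0.5691, -0.1137, 0.1263]
orientation: [0.001, -0.068, 0.998, -0.001]
wrist_force: [0.3, 0.2, -7.8]
finger_gap: 0.0125
grip_force: 97.5
```

```bash
python3 - <<'E'
from h import *
go([.5692,-.1136,.217],-172.2)
from workcell import imaging
d=imaging.read_camera("side")
cv2.imwrite("pics/s6.png",cv2.resize(d["color"][140:290,220:420],(800,600),interpolation=cv2.INTER_CUBIC))
E
```

```text
t 14.85 xyz [ -0.3  -0.1 -90.7] turn [-0.0014  0.0024  0.0001] tilt 0.16 q [-0.34  0.37 -0.13  1.06 -0.   -0.47] F [ 0.3  0.2 -7.8] gap 0.0125
```

View pics/s6.png

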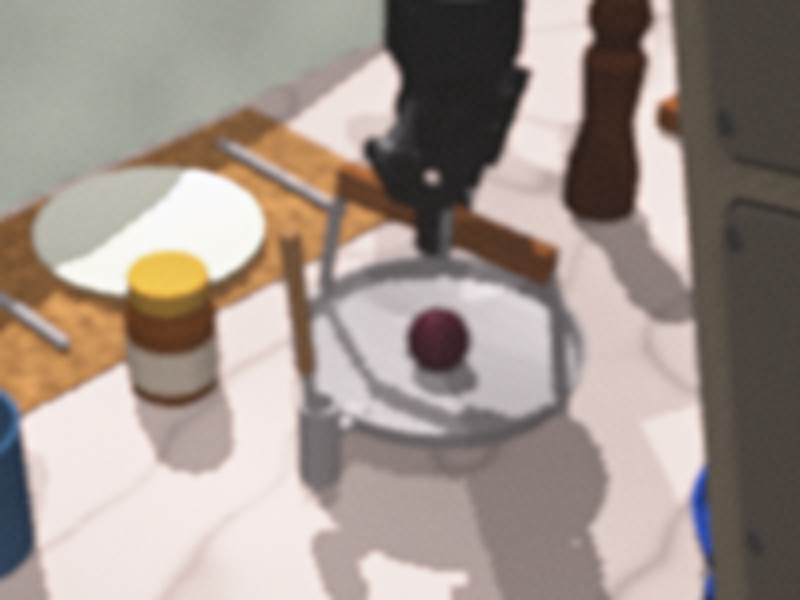

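The dish is in the air and looks level, with the plum centred at (438,340) and the pick in its sleeve at (298,300). Lifting the remaining 90 mm.

Call:
apply_moves --rows '[{"xyz": [0,0,-1],"turn": [0,0,0],"grip": 0},{"xyz": [0,0,-3],"turn": [0,0,0],"grip": 0},{"xyz": [0,0,-6],"turn": [0,0,0],"grip": 0},{"xyz": [0,0,-10],"turn": [0,0,0],"grip": 0},{"xyz": [0,0,-15],"turn": [0,0,0],"grip": 0},{"xyz": [0,0,-20],"turn": [0,0,0],"grip": 0},{"xyz": [0,0,-25],"turn": [0,0,0],"grip": 0},{"xyz": [0,0,-30],"turn": [0,0,0],"grip": 0},{"xyz": [0,0,-35],"turn": [0,0,0],"grip": 0},{"xyz": [0,0,-40],"turn": [0,0,0],"grip": 0},{"xyz": [0,0,-44],"turn": [0,0,0],"grip": 0},{"xyz": [0,0,-48],"turn": [0,0,0],"grip": 0}]'

```text
clock: 15.9
tcp_pos: [0.5689, -0.1136, 0.1743]
orientation: [0.001, -0.068, 0.998, -0.001]
wrist_force: [0.3, 0.2, -7.0]
finger_gap: 0.0126
grip_force: 97.5
```

Call:
apply_moves --rows '[{"xyz": [0,0,-4],"turn": [0,0,0],"grip": 0},{"xyz": [0,0,-8],"turn": [0,0,0],"grip": 0},{"xyz": [0,0,-13],"turn": [0,0,0],"grip": 0},{"xyz": [0,0,-18],"turn": [0,0,0],"grip": 0},{"xyz": [0,0,-23],"turn": [0,0,0],"grip": 0},{"xyz": [0,0,-28],"turn": [0,0,0],"grip": 0},{"xyz": [0,0,-32],"turn": [0,0,0],"grip": 0},{"xyz": [0,0,-36],"turn": [0,0,0],"grip": 0},{"xyz": [0,0,-39],"turn": [0,0,0],"grip": 0},{"xyz": [0,0,-41],"turn": [0,0,0],"grip": 0},{"xyz": [0,0,-42],"turn": [0,0,0],"grip": 0},{"xyz": [0,0,-42.5],"turn": [0,0,0],"grip": 0}]'

```text
clock: 16.9
tcp_pos: [0.5688, -0.1136, 0.2164]
orientation: [0.001, -0.068, 0.998, -0.001]
wrist_force: [0.1, -0.7, -6.4]
finger_gap: 0.0123
grip_force: 97.5
```

```bash
python3 - <<'E'
from h import *
go([.5692,-.1136,.217],90)
E
```

```text
t 16.9 xyz [-0.4 -0.1 -0.6] turn [7.000e-04 2.400e-03 1.707e+00] tilt 0.13 q [-0.34  0.33  0.03  1.27 -0.   -0.47] F [ 0.1 -0.7 -6.4] gap 0.0123
```

Call:
apply_moves --rows '[{"xyz": [0,0,0],"turn": [0,0,0.005],"grip": 0},{"xyz": [0,0,0],"turn": [0,0,0.015],"grip": 0},{"xyz": [0,0,0],"turn": [0,0,0.03],"grip": 0},{"xyz": [0,0,0],"turn": [0,0,0.05],"grip": 0},{"xyz": [0,0,0],"turn": [0,0,0.08],"grip": 0},{"xyz": [0,0,0],"turn": [0,0,0.115],"grip": 0},{"xyz": [0,0,0],"turn": [0,0,0.155],"grip": 0},{"xyz": [0,0,0],"turn": [0,0,0.2],"grip": 0},{"xyz": [0,0,0],"turn": [0,0,0.25],"grip": 0},{"xyz": [0,0,0],"turn": [0,0,0.3],"grip": 0},{"xyz": [0,0,0],"turn": [0,0,0.35],"grip": 0},{"xyz": [0,0,0],"turn": [0,0,0.4],"grip": 0}]'

```text
clock: 17.9
tcp_pos: [0.5687, -0.1135, 0.2162]
orientation: [0.001, 0.133, 0.991, -0.0]
wrist_force: [0.5, -1.0, -7.1]
finger_gap: 0.0126
grip_force: 97.5
```

Call:
apply_moves --rows '[{"xyz": [0,0,0],"turn": [0,0,0.05],"grip": 0},{"xyz": [0,0,0],"turn": [0,0,0.1],"grip": 0},{"xyz": [0,0,0],"turn": [0,0,0.15],"grip": 0},{"xyz": [0,0,0],"turn": [0,0,0.2],"grip": 0},{"xyz": [0,0,0],"turn": [0,0,0.25],"grip": 0},{"xyz": [0,0,0],"turn": [0,0,0.3],"grip": 0},{"xyz": [0,0,0],"turn": [0,0,0.35],"grip": 0},{"xyz": [0,0,0],"turn": [0,0,0.4],"grip": 0},{"xyz": [0,0,0],"turn": [0,0,0.45],"grip": 0},{"xyz": [0,0,0],"turn": [0,0,0.5],"grip": 0},{"xyz": [0,0,0],"turn": [0,0,0.55],"grip": 0},{"xyz": [0,0,0],"turn": [0,0,0.6],"grip": 0}]'

```text
clock: 18.9
tcp_pos: [0.5687, -0.1135, 0.2162]
orientation: [0.001, 0.42, 0.907, -0.0]
wrist_force: [0.2, -0.2, -6.4]
finger_gap: 0.0124
grip_force: 97.5
```

```bash
python3 - <<'E'
from h import *
go([.5690,-.1136,.2165],90)
E
```

```text
t 18.9 xyz [-0.3  0.2 -0.3] turn [0.0013 0.0013 0.7034] tilt 0.11 q [-0.34  0.33  0.03  1.27 -0.    0.53] F [ 0.2 -0.2 -6.4] gap 0.0124
```

Call:
apply_moves --rows '[{"xyz": [0,0,0],"turn": [0,0,0.05],"grip": 0},{"xyz": [0,0,0],"turn": [0,0,0.1],"grip": 0},{"xyz": [0,0,0],"turn": [0,0,0.15],"grip": 0},{"xyz": [0,0,0],"turn": [0,0,0.2],"grip": 0},{"xyz": [0,0,0],"turn": [0,0,0.25],"grip": 0},{"xyz": [0,0,0],"turn": [0,0,0.3],"grip": 0},{"xyz": [0,0,0],"turn": [0,0,0.35],"grip": 0},{"xyz": [0,0,0],"turn": [0,0,0.4],"grip": 0},{"xyz": [0,0,0],"turn": [0,0,0.45],"grip": 0},{"xyz": [0,0,0],"turn": [0,0,0.495],"grip": 0},{"xyz": [0,0,0],"turn": [0,0,0.535],"grip": 0},{"xyz": [0,0,0],"turn": [0,0,0.57],"grip": 0}]'

```text
clock: 19.9
tcp_pos: [0.5687, -0.1135, 0.2162]
orientation: [0.001, 0.658, 0.753, 0.0]
wrist_force: [-0.5, 0.4, -7.0]
finger_gap: 0.0124
grip_force: 97.5
```

Call:
apply_moves --rows '[{"xyz": [0,0,0],"turn": [0,0,0.03],"grip": 0},{"xyz": [0,0,0],"turn": [0,0,0.06],"grip": 0},{"xyz": [0,0,0],"turn": [0,0,0.085],"grip": 0},{"xyz": [0,0,0],"turn": [0,0,0.105],"grip": 0},{"xyz": [0,0,0],"turn": [0,0,0.12],"grip": 0},{"xyz": [0,0,0],"turn": [0,0,0.13],"grip": 0},{"xyz": [0,0,0],"turn": [0,0,0.135],"grip": 0},{"xyz": [0,0,0],"turn": [0,0,0.135],"grip": 0},{"xyz": [0,0,0],"turn": [0,0,0.135],"grip": 0},{"xyz": [0,0,0],"turn": [0,0,0.135],"grip": 0}]'

```text
clock: 20.73
tcp_pos: [0.5688, -0.1136, 0.2164]
orientation: [0.001, 0.706, 0.708, 0.0]
wrist_force: [-0.6, -0.0, -7.6]
finger_gap: 0.0122
grip_force: 97.5
```

```bash
python3 - <<'E'
from h import *
go([.5690,-.1136,.2165],90)
from workcell import imaging
D={n:imaging.read_camera(n) for n in("side","top","wrist")};pickle.dump(D,open("fin.pkl","wb"))
cv2.imwrite("pics/fin.png",np.vstack([np.hstack([cv2.resize(D["side"]["color"],(400,300)),cv2.resize(D["top"]["color"],(400,300))]),np.hstack([cv2.resize(D["wrist"]["color"],(400,300)),cv2.resize(D["side"]["color"][130:250,270:430],(400,300))])]))
W=D["wrist"];h=cv2.cvtColor(W["color"],cv2.COLOR_BGR2HSV);m=cv2.inRange(h,(3,110,50),(20,255,255))
n,l,st,ce=cv2.connectedComponentsWithStats(m)
for i in range(1,n):
    if st[i,4]>500:
        ys,xs=np.nonzero(l==i);p=np.array([plane(W,(x,y),.246)[:2] for x,y in zip(xs,ys)]);print(st[i],cv2.minAreaRect((p*1000).astype(np.float32)))
E
```

```text
t 20.73 xyz [-0.   0.2 -0.1] turn [0.002  0.0009 0.0021] tilt 0.13 q [-0.34  0.33  0.03  1.27 -0.    1.23] F [-0.6 -0.  -7.6] gap 0.0122
[  456     6   184   232 16722] ((634.13671875, -33.62051010131836), (68.43090057373047, 50.95750045776367), 47.44237518310547)
[  303   124    43   286 11053] ((567.78173828125, -90.64788055419922), (13.608830451965332, 104.29022216796875), 0.14090017974376678)
[ 550  266   90   77 2619] ((669.0921020507812, -93.17059326171875), (21.600360870361328, 44.25007247924805), 58.06336975097656)
[ 477  268  135   92 6232] ((648.5821533203125, -102.60720825195312), (50.063575744628906, 35.683006286621094), 0.49659058451652527)
[   0  322  103   31 2643] ((469.3716125488281, -111.81378936767578), (11.250869750976562, 37.99427032470703), 87.19298553466797)
```

View pics/fin.png

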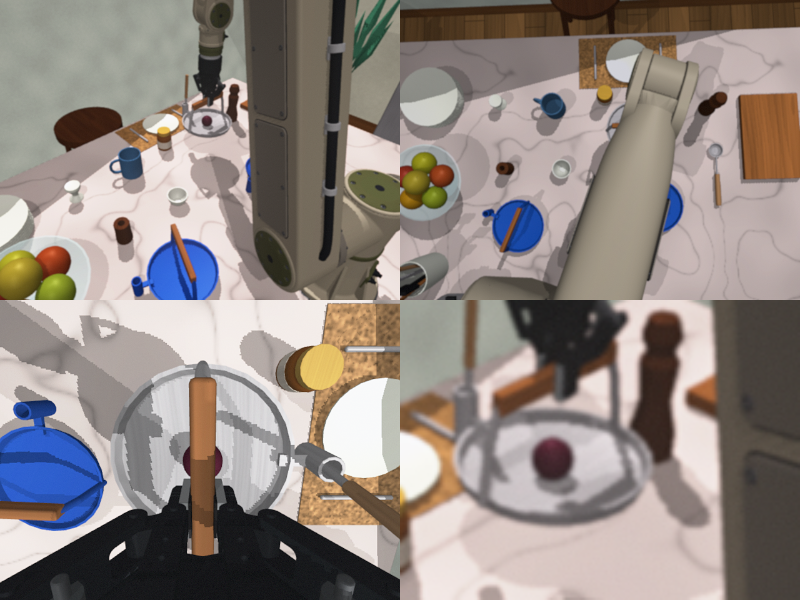

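The final views show the sleeve and pick pointing across the island toward the mat, the plum centred and the bar within about 0.2° of square. One level check from the depth map, then hand in.

```bash
python3 - <<'E'
from h import *
W=pickle.load(open("fin.pkl","rb"))["wrist"]
h=cv2.cvtColor(W["color"],cv2.COLOR_BGR2HSV);m=cv2.inRange(h,(3,110,50),(20,255,255))
P=np.array([pt(W,u,v) for v in range(130,380,3) for u in range(308,340,2) if m[v,u]]);P=P[P[:,2]>.235]
k=np.polyfit(P[:,1],P[:,2],1);print("bar slope deg",np.degrees(k[0]),P[:,2].mean(),len(P))
# dish rim: highest ring points (height ~.152) left and right
Q=np.array([pt(W,u,v) for v in range(100,410,2) for u in range(170,480,2) if W["z_map"][v,u]>0])
r=np.hypot(Q[:,0]-.5688,Q[:,1]+.1136);R=Q[(r>.087)&(r<.093)&(Q[:,2]>.142)&(Q[:,2]<.165)]
c=np.linalg.lstsq(np.c_[R[:,:2],np.ones(len(R))],R[:,2],rcond=None)[0];print("rim tilt deg",np.degrees(c[:2]),len(R),R[:,2].mean())
E
```

```text
bar slope deg 1.1611784989335936 0.24655059195370363 1344
rim tilt deg [0.13213661 0.16853137] 1071 0.1521751965741972
```

Level to within about 1°, the plum is centred and nothing is moving.

```bash
python3 -c "
from workcell import ticket
print(ticket.hand_in())"
```

```text
the job is handed in; nothing more can be done
None
```

The job is handed in at about 21 s of the 61 s allowed: the pick stands in the sleeve and the arm holds the dish still about 12 cm up, level to within about 1°, with the sleeve square to the mat and the plum centred.

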